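Unclamp the reader's carriage and push the tube rack in

ROBOT

A 6-joint arm with a two-finger parallel gripper is mounted at the origin on the work surface. World frame = base frame: x ahead of the robot, y to its left, z up, the work surface at z = 0. Lengths are in mm, angles in degrees, forces in N, time in s.
With the tool pointing down it reaches from about 350 to 850 mm from the base axis. Payload 8.1 kg.
Tool frame: the origin (TCP) lies midway between the tips of the shut fingers; the grasp point (between the pads) lies 19 mm behind it (r.pinch_z is the distance from the TCP to the grasp point, in mm); z points along the fingers, y is the line along which they close (so a half turn about z gives the same grasp; the last joint's range is limited). The gripper opens to 85 mm and grips with 20 to 120 N. Pads are 22 mm wide; open, the fingers measure 114 mm over their backs; the gripper's body (76 mm by 85 mm) begins 54 mm behind the grasp point. The pads swing forward as they close: fully open they stand 13 mm farther back than shut.
Start: joints at [62.544, 7.471, 85.268, -0, 87.261, -4.893], TCP at [230.2, 554.088, 231.292] pointing down, gripper open.
Joint ranges: [-169.43, 169.43], [-51.17, 129.36], [1.28, 143.12], [-76.62, 256.62], [0, 156.53], [-152.29, 152.29]. Speed limits (degrees/s): [136.94, 136.94, 159.86, 180, 180, 180].

INTERFACE

Orientations are given as [roll, pitch, yaw] about the fixed x, y, z axes, in that order (R = Rz(yaw) Ry(pitch) Rx(roll)).
In Python, from bench import sensors, optics, job, r gives the robot as it stands.
- The arm moves only by the tool play_rows, never from a script. Its argument "motion" is a list that holds one entry, the list of rows, each a list of 6 numbers: the shift along the tool's x, y, z in cm, then the turn, a rotation vector about the tool's x, y, z in degrees. In form: [[[x, y, z, ax, ay, az], ...]]. A call has 1 to 5 rows; each row is the pose to reach, as a shift and turn from the pose commanded when the call began, along the tool's axes at that moment; what a row does not reach only later rows make up. A row lasts 1/10 s, in which the tool goes at most 50 mm and 8.59 degrees, less where a joint would pass 70% of its speed; a pose out of reach is approached as far as the arm can. A call with a gripper value outside its range is refused whole. "jaw" is the opening, from 0 (shut) to 1 (fully open), set as the call begins (left out, the last holds). The fingers move at their own pace and stop on an object; "squeeze" is the grip in N (left out, the last holds). Time passes only in rows, so rows that repeat a pose let the fingers close. It gives the time, the measured TCP pose, the force, the opening and the grip force at its end, in the units of the state.
- sensors.sense(): the state, without advancing time (a new reading comes with each control period).
- optics.snapshot(name): name is "scene" or "top" or "wrist"; returns a dict with "pixels" (400x640x3 uint8, red, green, blue), "mtx" (3x3 intrinsics, pixels), "k1" (the pictures are not rectified: a ray, as slopes to the right and down, at radius r is drawn at 1 + k1 r^2 times it, then the intrinsics apply), "R" (3x3) and "t" (3): a world point X has camera coordinates R X + t; the wrist camera has in their place "T_tool_cam" (4x4, takes a point from camera to tool coordinates, whose origin is the TCP and whose axes are the flange's). Camera axes: x right, y down, z forward; pixel columns grow to the right and rows downward; lengths in mm; the calibration is good to about 2 mm. A picture is of the moment at which its call begins: read the wrist's pose just before it. There is no depth.
- job.hand_in(): hands the job in; it is judged then, once.
The state is a dict: "time": time; "joint_pos": joint angles; "qd": joint speeds; "joint_efforts": joint torques, N m; "tool_pos": TCP position; "tcp_rot": TCP orientation; "ft_force": force on the tool from outside, world axes, zero at the start; "wrist_torque": the same for the moment, N m; "finger_gap": finger opening in mm; "grip_force": force on a finger pad.
Only numpy, scipy, OpenCV 4.12 (cv2) and the standard library are available. Lean on these libraries where they do the work, as an engineer would, in place of code of your own. Each camera call takes 0.05 s, during which the arm holds its last target. There are 200 camera calls.

TASK

Roll a fingertip round the knurled rim of the locking collar to loosen it, anticlockwise seen from above, by two to three full turns (count them by the black line; much more and it comes off its thread). Then push the carriage with its tube rack fully home into the reader with a fingertip on its push plate. Only touch and push: pick nothing up, leave the rack lying in its carriage and the other things where they stand, and finish clear of everything.

Things in the scene. Friction and masses are not known exactly. Their poses are not given: they have to be found in the camera images.
- station: tube-rack reader, fixed to the table; aluminium base plate 12 mm thick; origin on the table under the middle of the carriage's starting place. Its +y runs along the carriage's travel into the mouth of the black reader housing (150 x 200 mm, 141 mm tall, mouth face at y = +0.095); its -x faces the robot. The locking collar's upright axis is at x = -0.146, y = 0.
- collar (a joint): turning angle (rad) of the locking collar; grows anticlockwise seen from above (loosening); 0 to 0.5 at the start, 6.28 per turn. About 1.5 N along the rim turns it; it stays where it is left. Its thread lifts the collar and the clamp tongue below it 2.4 mm per turn; the tongue's tooth holds the carriage until about one and a half turns.
- collar_top (a point): centre of the upper face of the collar, a steel ring 88 mm across, 22 mm tall, with 36 upright ridges 1.5 mm proud round its rim. At joint 0 this point is 74 mm above the table, the ring's underside 52 mm, and the 22 mm wide tongue below it, running to the carriage, 46 mm. A 20 mm stud stands 18 mm above this point. The rim is free all round for 45 mm.
- collar_mark (a point): middle of the single black radial index line on the collar's upper face, 20 x 6 mm, its middle 32 mm from the axis; it goes round with the collar.
- carriage (a joint): travel (m) of the steel carriage that carries the tube rack: 0 out at the start, 0.09 fully home against its stop in the reader. Slides along the station's +y, about 1.5 N of friction once unclamped; stays where it is left. A heavy pipette tip box, 57 mm tall, stands 25 mm beyond the base plate on the far (+x) side.
- push_plate (a point): middle of the outer (-y) face of the carriage's upright push plate, 92 mm wide (along the station's x), 7 mm thick, from 26 to 62 mm above the table; this point is 48 mm above the table. Pushing it along the station's +y moves the carriage. Nothing taller than 18 mm stands on its outer side for 60 mm.
- rack_mid (a point): centre (half-way up) of the loose rack of 96 white-capped tubes, 85 x 127 mm, 43 mm tall, lying between the carriage's lips; it rides along. Its underside is 28 mm above the table, its top about 71 mm.
- jar_mid (a point): bystander: capped jar, 44 mm wide, 62 mm tall, standing loose on the table; point at its centre.
- cryobox_mid (a point): bystander: small card storage box, 65 x 65 x 52 mm, standing loose on the table; point at its centre.
- vial_mid (a point): bystander: capped clear vial, 27 mm wide, 64 mm tall, standing loose on the table; point at its centre.
- mouse_mid (a point): bystander: computer mouse, 105 x 60 x 30 mm, standing loose on the table; point at its centre.
- bottle_mid (a point): bystander: round bottle, 60 mm wide, 150 mm tall, standing loose on the table; point at its centre.
Not all that is in view belongs to the job. Leave any pink or red look-alike of the part that bears rack_mid alone.

How it is judged (in metres and radians):
On the way, in this order (a step that is already met when the one before it is completed fails the run):
1. the collar is loosened by two full turns (within 0.3 rad) while the carriage is still out (value of joint collar above 12.2664 rad and value of joint carriage below 0.012 m), for 0.1 s.
2. the carriage is pushed home, within 4 mm of its stop (value of joint carriage above 0.086 m), for 0.2 s.
At the end, for the whole second after the job is handed in: The carriage is home (joint above 0.086 m) and at rest, the collar stands between two full turns less 0.3 rad and three full turns plus 0.8 rad, and at rest, and the rack lies level (within 0.1 rad) in the carriage (value of joint carriage above 0.086 m and value of joint collar between 12.2664 and 19.6496 rad and z of rack_mid in the frame of station between 0.043 and 0.055 m and y of rack_mid in the frame of station above 0.08 m and angle between rack_mid's own z axis and vertical below 0.1 rad and velocity of joint carriage below 0.005 m/s and velocity of joint collar below 0.1 rad/s); the robot touches nothing.
It fails at once if the collar is unscrewed well past three turns (value of joint collar above 19.6496 rad).
It fails at once if the tube rack is lifted more than 12 mm or tipped (z of rack_mid in the frame of station above 0.06 m or angle between rack_mid's own z axis and vertical above 0.25 rad).
It fails at once if a bystander is lifted or moved more than 25 mm, or tipped (distance of any of jar_mid, cryobox_mid, vial_mid, mouse_mid, bottle_mid from where it was at the start of the episode above 0.025 m or angle between any of jar_mid, cryobox_mid, vial_mid, mouse_mid, bottle_mid's own z axis and vertical above 0.5 rad).
It also fails if it takes over 72 s, if anything falls off the work surface, if the arm or the gripper's body presses on something with over 40 N, if the wrist force passes 120 N, or if a joint passes its speed limit or range.

## Working session

There is one attempt and no reset: what is moved stays moved. The work goes in short steps, Python scripts to look and compute and a tool call to move; the robot and the scene stay as the last step left them, time stands still between calls to the robot, and variables do not carry over. Pictures are saved under pics/ and viewed, at most 10 in all, crops included, and the job is handed in when it is done.

Besides the shell and the picture viewer there is one more tool, called after "Emit:" as name(argument=value, ...) on one line, values as JSON. play_rows: Moves the arm, as the interface text tells. Its arguments: {"type":"object","properties":{"motion":{"type":"array","items":{"type":"array","items":{"type":"array","items":{"type":"number"}}}},"jaw":{"type":"number"},"squeeze":{"type":"number"}},"required":["motion"]}

```bash
ls; mkdir -p pics
python3 - <<'E'
from bench import sensors, optics
import cv2,pickle
print(sensors.sense())
for n in ("scene","top"):
    s=optics.snapshot(n); pickle.dump(s,open(n+'.pkl','wb'))
    cv2.imwrite(f'pics/{n}0.png',s['pixels'][:,:,::-1]); print(n,s['mtx'],s['k1'],s['R'],s['t'])
E
```

```text
pics
{'time': 0.0, 'joint_pos': array([ 6.25447764e+01,  7.51480636e+00,  8.53296213e+01,  8.85578491e-04,
        8.72633078e+01, -4.89432838e+00]), 'qd': array([ 0.04982106,  0.02911073,  0.00837706, -0.01710135, -0.05920904,
        0.01999203]), 'joint_efforts': array([ 3.86403204e-03, -5.69335377e+01, -5.00597906e+01,  2.09823702e-04,
        1.34172582e-02, -4.00655449e-05]), 'tool_pos': array([229.92554603, 553.58869531, 230.24432181]), 'tcp_rot': array([-1.79892733e+02, -1.00730570e-02,  1.57439052e+02]), 'ft_force': array([-0.73926344,  0.52950808, -0.07857774]), 'wrist_torque': array([ 0.05364675, -0.01941856, -0.01754828]), 'grip_force': 0.0, 'finger_gap': 85.29162063866274}
scene [[447.10608838   0.         320.71481638]
 [  0.         447.10608838 201.63731646]
 [  0.           0.           1.        ]] -0.11147714814005276 [[ 0.82978065  0.55808327  0.00267109]
 [ 0.31793785 -0.46877843 -0.82411304]
 [-0.45867156  0.6846823  -0.56641907]] [-449.41509607  -71.88519717 1297.98895429]
top [[427.54855059   0.         319.80625052]
 [  0.         427.54855059 197.15131467]
 [  0.           0.           1.        ]] -0.08543242842314806 [[ 9.04968364e-03 -9.99958993e-01  3.40800582e-04]
 [-9.97435118e-01 -9.05104090e-03 -7.10018578e-02]
 [ 7.10020308e-02  3.02617882e-04 -9.97476125e-01]] [ 46.62612887 504.27226607 995.8231669 ]
```

View pics/scene0.png

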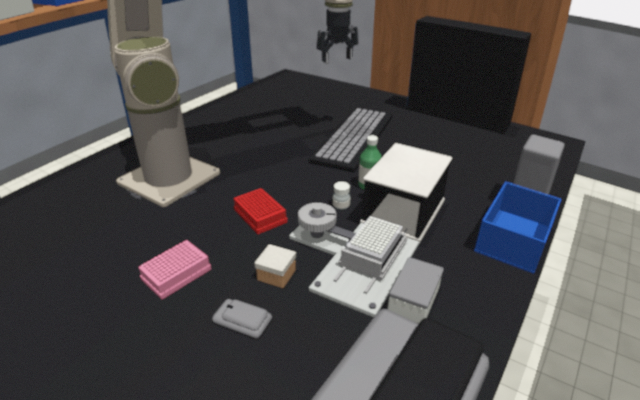

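View pics/top0.png

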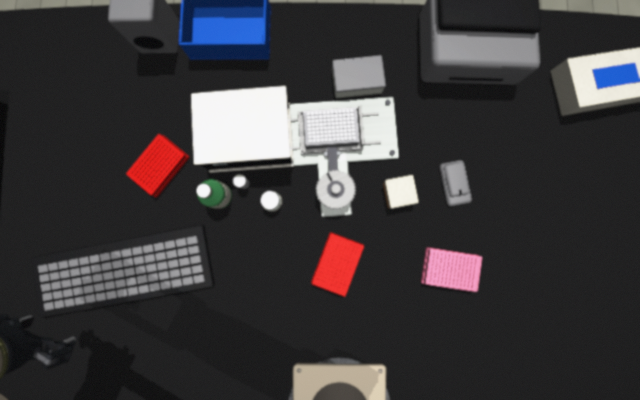

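Top view: the collar is at (336,189), the rack with white caps at (331,129) in the carriage, the reader housing at (240,125), the cryobox at (401,192), the mouse at (455,183), the jar at (270,201), the vial at (240,181) and the bottle at (212,193). The rack look-alikes at (157,165), (338,264) and (452,270) are red or pink and lie loose, so I leave them alone. The white one on the station plate is the real rack.

```bash
cat > h.py <<'E'
import numpy as np, cv2
def und(s,uv):
    d=np.array([s['k1'],0,0,0,0],float)
    return cv2.undistortPoints(np.asarray(uv,float).reshape(-1,1,2),np.asarray(s['mtx']),d).reshape(-1,2)
def pose(s):
    """R,t of world->camera"""
    return np.asarray(s['R']),np.asarray(s['t'])
def ray(s,uv,z,Rt=None):
    R,t=Rt or pose(s); n=und(s,uv); d=np.c_[n,np.ones(len(n))]@R; c=-R.T@t
    return c+d*((z-c[2])/d[:,2])[:,None]
def proj(s,X,Rt=None):
    R,t=Rt or pose(s); p=np.asarray(X,float)@R.T+t; n=p[:,:2]/p[:,2:]
    n=n*(1+s['k1']*(n**2).sum(1))[:,None]; return n@np.asarray(s['mtx'])[:2,:2].T+np.asarray(s['mtx'])[:2,2]
def wristRt(s,st):
    from scipy.spatial.transform import Rotation as Ro
    T=np.eye(4);T[:3,:3]=Ro.from_euler('xyz',st['tcp_rot'],degrees=True).as_matrix();T[:3,3]=st['tool_pos']
    C=np.linalg.inv(T@s['T_tool_cam']);return C[:3,:3],C[:3,3]
E
python3 - <<'E'
import pickle,cv2,numpy as np
from h import *
s=pickle.load(open('top.pkl','rb'));im=s['pixels']
g=im.min(2).astype(np.uint8)
m=(g>200).astype(np.uint8)
cs,_=cv2.findContours(m,cv2.RETR_EXTERNAL,cv2.CHAIN_APPROX_NONE)
for c in cs:
    if cv2.contourArea(c)>150:
        r=cv2.minAreaRect(c);print(cv2.contourArea(c),np.round(cv2.boxPoints(r)).tolist())
        if cv2.contourArea(c)>4000: print('roof',ray(s,cv2.boxPoints(r),141).round(1).tolist())
print('collar',ray(s,[[336,189]],74),'rack',ray(s,[[331,129]],71))
cv2.imwrite('pics/topc.png',cv2.resize(im[80:225,180:420,::-1],None,fx=3.3,fy=3.3,interpolation=cv2.INTER_CUBIC))
E
```

```text
209.5 [[261.0, 192.0], [278.0, 192.0], [278.0, 208.0], [261.0, 208.0]]
660.0 [[386.0, 180.0], [412.0, 175.0], [417.0, 201.0], [391.0, 207.0]]
13904.5 [[182.0, 191.0], [194.0, 78.0], [403.0, 99.0], [391.0, 212.0]]
roof [[506.1, 341.0, 141.0], [750.8, 325.5, 141.0], [706.2, -124.1, 141.0], [465.0, -97.9, 141.0]]
1994.0 [[569.0, 59.0], [639.0, 48.0], [646.0, 95.0], [576.0, 106.0]]
collar [[518.49514708  15.02218268  74.        ]] rack [[655.8857509   27.09274701  71.        ]]
```

View pics/topc.png

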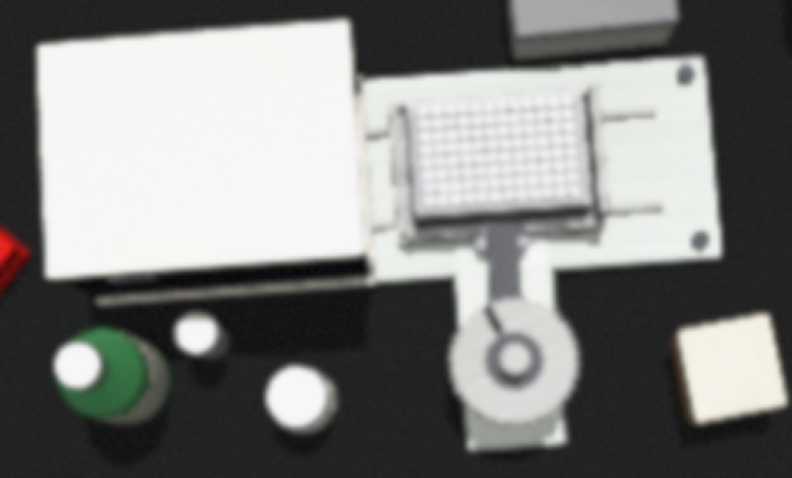

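The crop shows the collar centre at full-image (335.8,189.4), with its black line pointing up-left at about (330,177). The plate's far edge tilts about 3.5°, and the push plate is at the right end of the carriage, about (360,125).

Run:
```python
import pickle,cv2,numpy as np
from h import *
s=pickle.load(open('top.pkl','rb'));im=s['pixels']
P=lambda c,z: ray(s,[[180+(x+.5)/3.3-.5,80+(y+.5)/3.3-.5] for x,y in c],z)
def yaw(a,b): d=(a-b); return np.degrees(np.arctan2(-d[0],d[1]))
e=P([(365,78),(703,57)],12);print('far edge',yaw(*e),e)
e=P([(372,283),(722,258)],12);print('near edge',yaw(*e),e)
e=P([(37,45),(350,19),(370,265),(47,279)],141);print('roof',e,yaw(e[0],e[1]),yaw(e[3],e[2]))
e=P([(405,95),(595,92)],62);print(e)
g=im.astype(int);
# collar ring centre: light-grey disc, circle
c=P([(514,361),(450,361),(579,361),(514,298),(514,424)],74);print(c)
for n,z,q in (('jar',62,(298,398)),('cryo',52,(732,368)),('vial',64,(197,334))): print(n,P([q],z))
m=P([(495,320)],74)[0]-c[0];print('mark ang',np.degrees(np.arctan2(m[1],m[0])))
```

```text
far edge 4.294716685546721 [[ 732.63197701  125.18757316   12.        ]
 [ 751.39469386 -124.65670176   12.        ]]
near edge 4.691912485936537 [[ 580.00907378  117.69699527   12.        ]
 [ 600.94667518 -137.41293397   12.        ]]
roof [[716.16859614 330.08749553 141.        ]
 [733.67387743 126.14130921 141.        ]
 [572.74925195 110.66268853 141.        ]
 [562.3891441  317.55166608 141.        ]] 4.90583575819266 2.8667309872893414
[[705.82036042  93.30773376  62.        ]
 [709.32391472 -39.78966323  62.        ]]
[[518.38059498  16.34719008  74.        ]
 [517.98365799  59.84349914  74.        ]
 [518.79067839 -27.86822743  74.        ]
 [561.52250597  16.61473954  74.        ]
 [475.53126778  16.0695562   74.        ]]
jar [[492.59883359 164.22899271  62.        ]]
cryo [[ 516.9118199  -136.57764018   52.        ]]
vial [[536.05383006 234.64949628  64.        ]]
mark ang 25.168431116412616
```

Emit:
play_rows(motion=[[[-8,-8,0,0,0,7],[-11,-11,0,0,0,14],[-14,-14,0,0,0,21],[-17,-17,0,0,0,28],[-17,-17,0,0,0,32]]], jaw=0, squeeze=40)

```text
time: 0.6
tool_pos: [322.3, 329.5, 230.8]
tcp_rot: [-180.0, 0.0, 125.1]
ft_force: [0.0, 0.2, 0.0]
finger_gap: 12.0
grip_force: 0.0
```

```bash
cat > go.py <<'E'
import sys,numpy as np
from bench import sensors
from scipy.spatial.transform import Rotation as Ro
# usage: go.py x y z yaw -> shift cm / turn deg in tool axes
x,y,z,w=map(float,sys.argv[1:5]);st=sensors.sense()
R=Ro.from_euler('xyz',st['tcp_rot'],degrees=True);T=Ro.from_euler('xyz',[180,0,w],degrees=True)
print(st['time'],st['tool_pos'].round(1),st['tcp_rot'].round(2),'f',st['ft_force'].round(1))
print('cm',(R.inv().apply(np.array([x,y,z])-st['tool_pos'])/10).round(2),'deg',np.degrees((R.inv()*T).as_rotvec()).round(1) if 0 else (R.inv()*T).as_rotvec(degrees=True).round(1))
E
python3 go.py 440 16 200 94.5
```

```text
0.6 [322.3 329.5 230.8] [-1.7996e+02  3.0000e-02  1.2514e+02] f [0.  0.2 0. ]
cm [-32.41  -8.41   3.1 ] deg [-0.   0.  30.6]
```

Emit:
play_rows(motion=[[[-5,-1.3,0.5,0,0,7],[-10,-2.6,1,0,0,14],[-15,-3.9,1.5,0,0,21],[-20,-5.2,2,0,0,28],[-25,-6.5,2.5,0,0,30.6]]])

```text
time: 1.1
tool_pos: [410.7, 97.4, 206.9]
tcp_rot: [180.0, -0.0, 94.6]
ft_force: [1.7, 0.4, 1.3]
finger_gap: -0.2
grip_force: 0.0
```

```bash
python3 go.py 440 16 200 94.5
```

```text
1.1 [410.7  97.4 206.9] [179.98  -0.    94.58] f [1.7 0.4 1.3]
cm [-8.35  2.27  0.69] deg [ 0.  -0.   0.1]
```

Tool axes now match the station: tool x is station +y, and tool y is station +x.

Emit:
play_rows(motion=[[[-4,1.1,0.4,0,0,0],[-8,2.2,0.7,0,0,0],[-8.4,2.3,0.7,0,0,0],[-8.4,2.3,0.7,0,0,0],[-8.4,2.3,0.7,0,0,0]]])

```text
time: 1.6
tool_pos: [440.2, 18.3, 200.0]
tcp_rot: [-180.0, -0.0, 94.8]
ft_force: [-0.5, 0.3, -0.5]
finger_gap: 0.3
grip_force: 0.0
```

```bash
python3 go.py 440 16 200 94.5
python3 - <<'E'
from bench import sensors,optics
from h import *
import cv2,pickle
st=sensors.sense();s=optics.snapshot('wrist');pickle.dump((s,st),open('w1.pkl','wb'))
print(np.round(s['T_tool_cam'],3))
cv2.imwrite('pics/w1.png',s['pixels'][:,:,::-1])
W=wristRt(s,st)
print(proj(s,[[518.4,16,74],[518.4,16,92],[664,27.5,12]],W))
E
```

```text
1.6 [440.2  18.3 200. ] [-1.7997e+02 -3.0000e-02  9.4840e+01] f [-0.5  0.3 -0.5]
cm [-0.23 -0.04  0.  ] deg [-0.  -0.   0.3]
[[-0.0000e+00 -9.4600e-01 -3.2500e-01  8.2951e+01]
 [ 1.0000e+00 -0.0000e+00  1.0000e-03 -6.6600e-01]
 [-1.0000e-03 -3.2500e-01  9.4600e-01 -1.4278e+02]
 [ 0.0000e+00  0.0000e+00  0.0000e+00  1.0000e+00]]
[[407.92669426 198.85751642]
 [413.68568841 206.03669044]
 [529.70992906 180.59454514]]
```

View pics/w1.png

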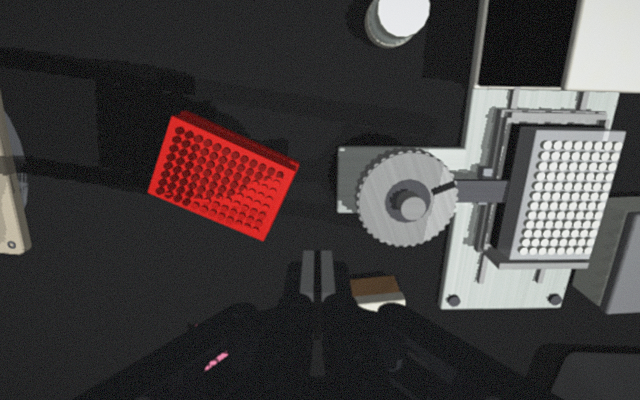

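The wrist view shows the collar ring centred at (407,198) with its black line at (443,188). The push plate is the bar below the rack at about (540,264), and the fingertips are at (317,255).

Run:
```python
import pickle
from h import *
s,st=pickle.load(open('w1.pkl','rb'));W=wristRt(s,st)
c=ray(s,[[407,198],[357,198],[457,198],[407,149],[407,247],[443,188]],74,W);print(c.round(1))
d=c[5]-c[0];print('mark',np.degrees(np.arctan2(d[1],d[0])))
e=ray(s,[[441,308],[572,308],[485,89]],12,W);print(e.round(1),np.degrees(np.arctan2(e[1,1]-e[0,1],e[1,0]-e[0,0])))
print('plate',ray(s,[[497,268],[590,268],[543,268]],62,W).round(1))
t=ray(s,[[302,252],[333,252],[317,252]],200,W);print('tip',t.round(1), proj(s,[st['tool_pos']],W))
```

```text
[[517.5  16.7  74. ]
 [474.5  13.1  74. ]
 [560.8  20.4  74. ]
 [510.2  58.6  74. ]
 [525.6 -29.7  74. ]
 [546.8  28.2  74. ]]
mark 21.470335526357704
[[ 602.7 -137.5   12. ]
 [ 767.3 -126.8   12. ]
 [ 593.8  113.2   12. ]] 3.7226745363196065
plate [[622.7 -51.2  62. ]
 [718.7 -44.4  62. ]
 [669.4 -47.8  62. ]]
tip [[431.8  24.6 200. ]
 [446.7  25.9 200. ]
 [439.   25.2 200. ]] [[318.20577742 264.75373704]]
```

Emit:
play_rows(motion=[[[0,0,4,0,0,0],[-0.2,0,8,0,0,0],[-0.2,0,12,0,0,0],[-0.2,0.5,13,0,0,0],[-0.2,1,13,0,0,0]]])

```text
time: 2.15
tool_pos: [449.5, 17.6, 69.1]
tcp_rot: [-179.8, -0.0, 94.9]
ft_force: [0.9, -0.9, 0.8]
finger_gap: -0.1
grip_force: 0.0
```

Emit:
play_rows(motion=[[[0,0.4,0,0,0,0],[0,0.8,0,0,0,0],[0,1.1,0,0,0,0],[0,1.3,0,0,0,0],[0,1.4,0,0,0,0]]])

```text
time: 2.65
tool_pos: [465.3, 17.6, 70.8]
tcp_rot: [179.9, 0.0, 94.8]
ft_force: [-1.3, 0.4, 1.0]
finger_gap: 0.1
grip_force: 0.0
```

```bash
python3 go.py 518 16 70 94.3
```

```text
2.65 [465.3  17.6  70.8] [1.7994e+02 1.0000e-02 9.4830e+01] f [-1.3  0.4  1. ]
cm [-0.6   5.24  0.09] deg [0.1 0.  0.5]
```

Emit:
play_rows(motion=[[[0,0.1,0,0,0,0],[0,0.2,0,0,0,0],[0,0.2,0,0,0,0]]])

```text
time: 2.95
tool_pos: [466.6, 17.7, 70.1]
tcp_rot: [-180.0, -0.0, 94.8]
ft_force: [-0.8, -0.4, 0.6]
finger_gap: 0.2
grip_force: 0.0
```

Emit:
play_rows(motion=[[[0,0.1,0,0,0,0],[0,0.2,0,0,0,0],[0,0.2,0,0,0,0]]])

```text
time: 3.25
tool_pos: [468.1, 17.9, 69.9]
tcp_rot: [-179.9, -0.0, 94.8]
ft_force: [-3.7, -0.6, 1.3]
finger_gap: -0.1
grip_force: 1.6
```

Emit:
play_rows(motion=[[[0,0.1,0,0,0,0],[0,0.2,0,0,0,0],[0,0.2,0,0,0,0]]])

```text
time: 3.55
tool_pos: [468.6, 18.0, 69.6]
tcp_rot: [-179.7, -0.0, 94.8]
ft_force: [-10.4, -1.1, 7.5]
finger_gap: 0.1
grip_force: 5.6
```

Contact is at about b = −50 mm with roughly 5 N/mm stiffness. Next I work out a rounded-rectangle path round the rim.

```bash
cat > path.py <<'E'
import sys,numpy as np
# usage: path.py ha hb R a0 b0 n step : rows (cm) from commanded a0,b0 (mm, tool axes, rel. collar axis), anticlockwise
ha,hb,R,a0,b0=map(float,sys.argv[1:6]);n=int(sys.argv[6]);st=float(sys.argv[7])
t=np.radians(np.arange(0,90.1,2))
P=np.vstack([np.c_[-ha-R*np.sin(t),-hb-R*np.cos(t)],np.c_[-ha-R*np.cos(t),hb+R*np.sin(t)],
  np.c_[ha+R*np.sin(t),hb+R*np.cos(t)],np.c_[ha+R*np.cos(t),-hb-R*np.sin(t)]])
P=np.vstack([P,P[:1]]);L=np.r_[0,np.cumsum(np.hypot(*np.diff(P,axis=0).T))]
f=lambda s:np.array([np.interp(s%L[-1],L,P[:,i]) for i in (0,1)])
ss=np.linspace(0,L[-1],4000);s=ss[np.argmin([np.hypot(*(f(q)-[a0,b0])) for q in ss])]
p0=np.array([a0,b0])
for k in range(n):
    rows=[f(s+st*(i+1)) for i in range(5)];s+=5*st
    print([[*(np.round((r-p0)/10,1)),0,0,0,0] for r in rows].__str__().replace('np.float64',''));p0=p0+np.round((rows[-1]-p0)/10,1)*10
    print('  ends',p0)
E
python3 path.py 9 4.6 43.2 6 -47.4 5 14
```

```text
[[(-1.4), (-0.0), 0, 0, 0, 0], [(-2.8), (0.2), 0, 0, 0, 0], [(-4.0), (0.8), 0, 0, 0, 0], [(-5.0), (1.8), 0, 0, 0, 0], [(-5.6), (3.0), 0, 0, 0, 0]]
  ends [-50.  -17.4]
[[(-0.2), (1.4), 0, 0, 0, 0], [(-0.2), (2.8), 0, 0, 0, 0], [(0.2), (4.1), 0, 0, 0, 0], [(1.0), (5.3), 0, 0, 0, 0], [(2.2), (6.1), 0, 0, 0, 0]]
  ends [-28.   43.6]
[[(1.3), (0.4), 0, 0, 0, 0], [(2.7), (0.4), 0, 0, 0, 0], [(4.1), (0.4), 0, 0, 0, 0], [(5.5), (0.0), 0, 0, 0, 0], [(6.6), (-0.7), 0, 0, 0, 0]]
  ends [38.  36.6]
[[(0.9), (-1.1), 0, 0, 0, 0], [(1.4), (-2.4), 0, 0, 0, 0], [(1.4), (-3.8), 0, 0, 0, 0], [(1.3), (-5.2), 0, 0, 0, 0], [(0.7), (-6.5), 0, 0, 0, 0]]
  ends [ 45.  -28.4]
[[(-0.9), (-1.0), 0, 0, 0, 0], [(-2.1), (-1.7), 0, 0, 0, 0], [(-3.5), (-1.9), 0, 0, 0, 0], [(-4.9), (-1.9), 0, 0, 0, 0], [(-6.3), (-1.8), 0, 0, 0, 0]]
  ends [-18.  -46.4]
```

Emit:
play_rows(motion=[[[-1.4,0,0,0,0,0],[-2.8,0.2,0,0,0,0],[-4.0,0.8,0,0,0,0],[-5.0,1.8,0,0,0,0],[-5.6,3.0,0,0,0,0]]])

```text
time: 4.05
tool_pos: [504.1, -37.1, 69.5]
tcp_rot: [-179.8, 0.1, 94.8]
ft_force: [-5.0, -7.4, 0.8]
finger_gap: -0.2
grip_force: 3.5
```

```bash
cat > look.py <<'E'
import sys,cv2
from bench import sensors,optics
from h import *
st=sensors.sense();s=optics.snapshot('wrist');W=wristRt(s,st);z=float(sys.argv[1])
O=np.array([518,16,z])
print(st['time'],st['tool_pos'].round(1),st['ft_force'].round(1),'a,b',)
w=np.radians(94.8);d=st['tool_pos']-O;print('a,b',round(d[0]*np.cos(w)+d[1]*np.sin(w),1),round(d[0]*np.sin(w)-d[1]*np.cos(w),1))
g=s['pixels'].max(2).astype(float)
# dark line on upper face: brightness over radii 24..39 mm at each angle
A=np.radians(np.arange(0,360,2));r=np.arange(24,40,1.5)
X=O+np.stack([np.outer(np.cos(A),r),np.outer(np.sin(A),r),np.zeros((len(A),len(r)))],-1)
p=proj(s,X.reshape(-1,3),W).astype(np.float32)
v=cv2.remap(g.astype(np.float32),p[:,0].reshape(len(A),-1),p[:,1].reshape(len(A),-1),cv2.INTER_LINEAR,borderValue=255)
q=np.median(v,1);i=np.where(q<80)[0]*2;print('dark angles',i.tolist())
if len(sys.argv)>2: cv2.imwrite(sys.argv[2],s['pixels'][:,:,::-1])
E
python3 look.py 74.5 pics/w2.png
```

```text
4.05 [504.1 -37.1  69.5] [-5.  -7.4  0.8] a,b
a,b -51.7 -18.3
dark angles [120, 122, 124, 126, 128]
```

View pics/w2.png

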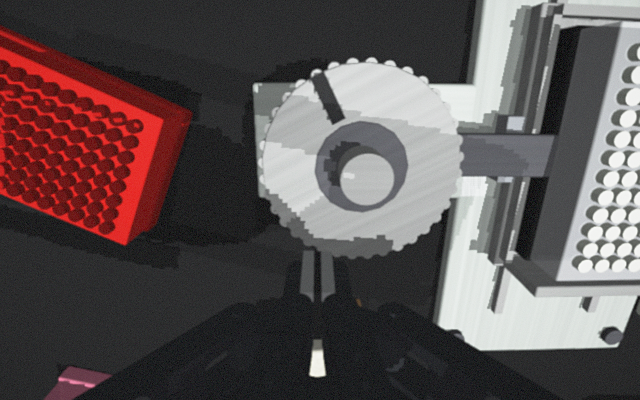

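The finger works: the line, now at (328,97), went from about 23° to 124°, which is 100° turned. The finger is in contact at the rim, so I continue.

Emit:
play_rows(motion=[[[-0.2,1.4,0,0,0,0],[-0.2,2.8,0,0,0,0],[0.2,4.1,0,0,0,0],[1.0,5.3,0,0,0,0],[2.2,6.1,0,0,0,0]]])

```text
time: 4.6
tool_pos: [565.7, -8.7, 70.5]
tcp_rot: [179.9, 0.1, 94.8]
ft_force: [0.5, -2.4, -0.2]
finger_gap: 0.0
grip_force: 1.2
```

```bash
python3 look.py 75
```

```text
4.6 [565.7  -8.7  70.5] [ 0.5 -2.4 -0.2] a,b
a,b -28.6 45.4
dark angles [212, 214, 216, 218, 220, 222]
```

Emit:
play_rows(motion=[[[1.3,0.3,0,0,0,0],[2.7,0.2,0,0,0,0],[4.1,0.2,0,0,0,0],[5.4,-0.1,0,0,0,0],[6.5,-0.8,0,0,0,0]]])

```text
time: 5.15
tool_pos: [552.0, 57.3, 71.2]
tcp_rot: [179.8, -0.0, 94.9]
ft_force: [3.2, 0.2, 1.3]
finger_gap: -0.5
grip_force: 1.1
```

```bash
python3 look.py 75.3
```

```text
5.15 [552.   57.3  71.2] [3.2 0.2 1.3] a,b
a,b 38.4 37.3
dark angles [0, 2, 4, 6, 8, 10, 12, 14, 16, 18, 20, 22, 24, 26, 28, 30, 32, 34, 36, 38, 40, 42, 44, 46, 48, 50, 52, 54, 56, 58, 184, 186, 188, 190, 192, 194, 196, 198, 200, 202, 204, 206, 208, 210, 212, 214, 216, 218, 220, 222, 224, 226, 234, 236, 238, 240, 242, 244, 246, 248, 250, 252, 254, 256, 258, 260, 262, 264, 266, 268, 270, 272, 274, 276, 278, 280, 282, 284, 286, 288, 290, 292, 294, 296, 298, 300, 302, 304, 306, 308, 310, 312, 314, 316, 318, 320, 322, 324, 326, 328, 330, 332, 334, 336, 338, 340, 342, 344, 346, 348, 350, 352, 354, 356, 358]
```

Emit:
play_rows(motion=[[[0.8,-1.2,0,0,0,0],[1.3,-2.5,0,0,0,0],[1.3,-3.8,0,0,0,0],[1.1,-5.2,0,0,0,0],[0.5,-6.4,0,0,0,0]]])

```text
time: 5.7
tool_pos: [485.2, 57.6, 70.3]
tcp_rot: [-180.0, -0.2, 94.9]
ft_force: [-1.4, 5.1, 2.2]
finger_gap: 0.3
grip_force: 2.3
```

Emit:
play_rows(motion=[[[-0.9,-1.0,0,0,0,0],[-2.1,-1.7,0,0,0,0],[-3.5,-1.9,0,0,0,0],[-4.9,-1.9,0,0,0,0],[-6.2,-1.8,0,0,0,0]]])

```text
time: 6.2
tool_pos: [471.7, -7.6, 70.3]
tcp_rot: [-179.8, -0.1, 94.9]
ft_force: [-7.6, 2.2, 9.9]
finger_gap: 0.3
grip_force: 9.8
```

```bash
python3 look.py 76.5 pics/w3.png
```

```text
6.2 [471.7  -7.6  70.3] [-7.6  2.2  9.9] a,b
a,b -19.6 -48.1
dark angles [124, 126, 128, 130, 132]
```

```bash
python3 path.py 8.5 4 42.7 -20 -46.4 5 14
```

```text
[[(-1.2), (0.7), 0, 0, 0, 0], [(-2.2), (1.7), 0, 0, 0, 0], [(-2.9), (2.9), 0, 0, 0, 0], [(-3.1), (4.3), 0, 0, 0, 0], [(-3.1), (5.7), 0, 0, 0, 0]]
  ends [-51.   10.6]
[[(0.5), (1.3), 0, 0, 0, 0], [(1.3), (2.4), 0, 0, 0, 0], [(2.4), (3.2), 0, 0, 0, 0], [(3.8), (3.6), 0, 0, 0, 0], [(5.2), (3.6), 0, 0, 0, 0]]
  ends [ 1.  46.6]
[[(1.4), (-0.0), 0, 0, 0, 0], [(2.7), (-0.5), 0, 0, 0, 0], [(3.8), (-1.3), 0, 0, 0, 0], [(4.6), (-2.4), 0, 0, 0, 0], [(5.0), (-3.8), 0, 0, 0, 0]]
  ends [51.   8.6]
[[(0.0), (-1.4), 0, 0, 0, 0], [(-0.2), (-2.7), 0, 0, 0, 0], [(-0.9), (-3.9), 0, 0, 0, 0], [(-2.0), (-4.9), 0, 0, 0, 0], [(-3.3), (-5.4), 0, 0, 0, 0]]
  ends [ 18.  -45.4]
[[(-1.4), (-0.1), 0, 0, 0, 0], [(-2.8), (-0.1), 0, 0, 0, 0], [(-4.1), (0.1), 0, 0, 0, 0], [(-5.3), (0.8), 0, 0, 0, 0], [(-6.3), (1.9), 0, 0, 0, 0]]
  ends [-45.  -26.4]
```

Emit:
play_rows(motion=[[[-1.2,0.7,0,0,0,0],[-2.2,1.7,0,0,0,0],[-2.9,2.9,0,0,0,0],[-3.1,4.3,0,0,0,0],[-3.1,5.7,0,0,0,0]]])

```text
time: 6.75
tool_pos: [533.3, -37.2, 70.3]
tcp_rot: [-180.0, 0.3, 94.8]
ft_force: [0.3, -10.8, 0.9]
finger_gap: -0.0
grip_force: 5.2
```

Emit:
play_rows(motion=[[[0.5,1.3,0,0,0,0],[1.3,2.4,0,0,0,0],[2.4,3.2,0,0,0,0],[3.8,3.6,0,0,0,0],[5.2,3.5,0,0,0,0]]])

```text
time: 7.25
tool_pos: [567.6, 20.7, 72.2]
tcp_rot: [179.5, 0.1, 94.8]
ft_force: [15.5, -1.2, -0.8]
finger_gap: 0.0
grip_force: 8.1
```

Emit:
play_rows(motion=[[[1.4,0,0,0,0,0],[2.7,-0.5,0,0,0,0],[3.8,-1.3,0,0,0,0],[4.6,-2.4,0,0,0,0],[5.0,-3.8,0,0,0,0]]])

```text
time: 7.75
tool_pos: [522.5, 69.4, 71.4]
tcp_rot: [179.8, -0.1, 94.9]
ft_force: [1.8, 4.7, 4.1]
finger_gap: -0.2
grip_force: 2.4
```

Emit:
play_rows(motion=[[[0,-1.4,0,0,0,0],[-0.3,-2.7,0,0,0,0],[-0.9,-3.9,0,0,0,0],[-2.0,-4.9,0,0,0,0],[-3.3,-5.4,0,0,0,0]]])

```text
time: 8.25
tool_pos: [466.4, 31.9, 69.1]
tcp_rot: [-179.6, -0.2, 94.9]
ft_force: [-17.3, 8.5, 7.7]
finger_gap: 0.2
grip_force: 11.6
```

```bash
python3 look.py 79.4 pics/w4.png
```

```text
8.25 [466.4  31.9  69.1] [-17.3   8.5   7.7] a,b
a,b 20.2 -50.1
dark angles [156, 158, 160, 162, 164, 166, 168, 178, 180, 182, 184, 186, 188, 190, 192, 194, 196, 198, 200, 202, 204, 206, 208, 210, 212, 214, 216, 218, 220, 222, 224, 226, 228, 230, 232, 234, 236, 238, 240, 242, 244, 246, 248, 250, 252, 254, 256, 258, 260, 262, 264, 266, 268, 270, 272, 274, 276, 278, 280, 282, 284, 286, 288, 290, 292, 294, 296, 298, 300, 302, 304, 306, 308, 310, 312, 314, 316, 318, 320, 322, 324, 326, 328]
```

Emit:
play_rows(motion=[[[-1.4,0,0,0,0,0],[-2.8,0,0,0,0,0],[-3.8,0.1,0,0,0,0],[-3.8,-1,0,0,0,0],[-3.8,-2.5,0,0,0,0]]])

```text
time: 8.8
tool_pos: [448.0, -10.2, 69.7]
tcp_rot: [-179.9, -0.0, 94.8]
ft_force: [0.4, -1.4, 0.4]
finger_gap: -0.1
grip_force: 0.0
```

```bash
python3 look.py 80 pics/w5.png
```

```text
8.8 [448.  -10.2  69.7] [ 0.4 -1.4  0.4] a,b
a,b -20.2 -72.0
dark angles [214, 216, 218, 220, 222]
```

View pics/w5.png

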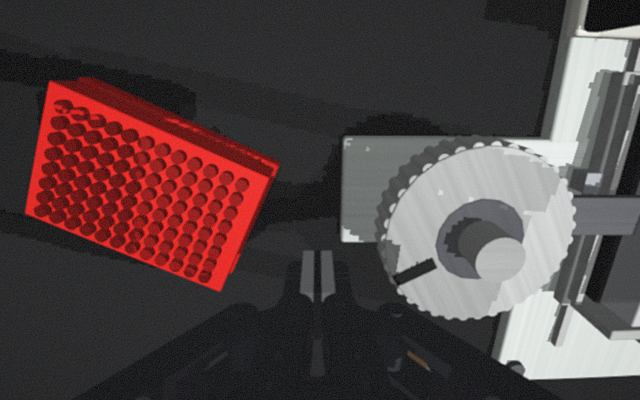

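The line is at (415,272), world angle 218°, so about 915° (2.54 turns) with no slipped turn. I check the turn count by the collar's apparent size, which shows its height.

Run:
```python
import cv2,pickle
from h import *
from scipy.spatial.transform import Rotation as Ro
s0,_=pickle.load(open('w1.pkl','rb'))
for f,tp,yaw,zs,guess in (('w2',[504.1,-37.1,69.5],94.8,(72,74.7,77),74.7),('w5',[448,-10.2,69.7],94.8,(77.6,78,80,82),80)):
    im=cv2.imread(f'pics/{f}.png');W=wristRt(s0,{'tcp_rot':[180,0,yaw],'tool_pos':tp})
    g=im.max(2).astype(np.float32)
    for z in zs:
        # outermost bright->dark edge along radial scan, image-right/up side on dark background or grey
        A=np.radians(np.arange(0,360,1));r=np.arange(36,54,.25)
        X=np.array([518,16,z])+np.stack([np.outer(np.cos(A),r),np.outer(np.sin(A),r),0*np.outer(A,r)],-1)
        p=proj(s0,X.reshape(-1,3),W).astype(np.float32)
        v=cv2.remap(g,p[:,0].reshape(360,-1),p[:,1].reshape(360,-1),cv2.INTER_LINEAR)
        e=[r[np.argmax(v[k]<130)] if (v[k,:8].min()>140 and (v[k]<130).any()) else np.nan for k in range(360)]
        e=np.array(e);ok=~np.isnan(e)
        # robust fit e = c + a cos + b sin
        M=np.c_[np.ones(360),np.cos(A),np.sin(A)]
        for _ in range(6):
            c=np.linalg.lstsq(M[ok],e[ok],rcond=None)[0];res=np.abs(e-M@c);ok=ok&(res<1.2)if _>1 else ok&(res<4)
        print(f,z,c.round(2),ok.sum())
```

```text
w2 72 [43.48  0.88 -1.27] 114
w2 74.7 [43.03  0.1  -1.18] 140
w2 77 [42.82 -0.85 -1.25] 161
w5 77.6 [43.88  1.81 -2.81] 210
w5 78 [43.68  1.52 -2.7 ] 214
w5 80 [43.02  0.39 -1.87] 216
w5 82 [42.49 -0.87 -0.86] 229
```

The fit gives the collar top at z≈80, 6 mm up, which confirms 2.5 turns. Next is the push plate.

Emit:
play_rows(motion=[[[0,0,-4,0,0,0],[0,0,-8,0,0,0],[0,0,-11,0,0,0],[-2,4,-11,0,0,0],[-4,8,-11,0,0,0]]])

```text
time: 9.35
tool_pos: [534.1, -43.1, 183.2]
tcp_rot: [179.7, 0.1, 94.9]
ft_force: [-0.0, -0.4, 0.8]
finger_gap: 0.1
grip_force: 0.0
```

Emit:
play_rows(motion=[[[-2,4,0,0,0,0],[-4,8,0,0,0,0],[-6,12,0,0,0,0],[-6.2,13.7,0,0,0,0],[-6.2,13.7,0,0,0,0]]])

```text
time: 9.85
tool_pos: [674.8, -93.6, 178.5]
tcp_rot: [-179.9, -0.0, 94.8]
ft_force: [-0.4, -0.6, -0.6]
finger_gap: -0.0
grip_force: 0.0
```

```bash
python3 go.py 672 -93 45 94.3
python3 - <<'E'
from bench import sensors,optics
from h import *
import cv2,pickle
st=sensors.sense();s=optics.snapshot('wrist');pickle.dump((s,st),open('w6.pkl','wb'))
cv2.imwrite('pics/w6.png',s['pixels'][:,:,::-1])
W=wristRt(s,st);print(proj(s,[[669.4,-47.8,62],[669.5,-48,48],[672,-93,18]],W))
E
```

```text
9.85 [674.8 -93.6 178.5] [-1.7991e+02 -4.0000e-02  9.4820e+01] f [-0.4 -0.6 -0.6]
cm [ 0.07 -0.25 13.36] deg [-0.1 -0.   0.5]
[[315.89268197 136.00181539]
 [316.06322684 133.82046465]
 [314.86899071 177.42685827]]
```

View pics/w6.png

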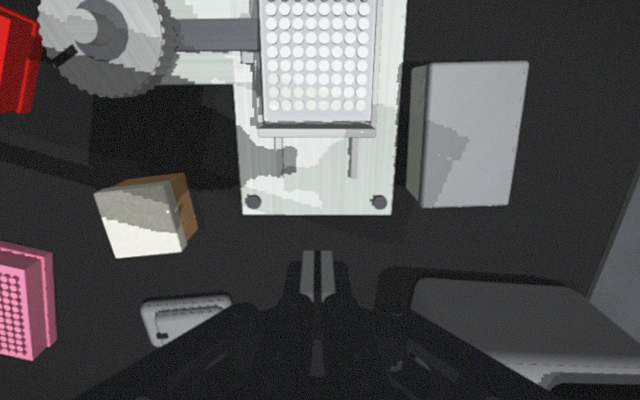

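The view shows the push plate at (317,133), directly ahead of the fingertips with clear space in front. I go down and push.

Emit:
play_rows(motion=[[[0,-0.2,4,0,0,0],[0,-0.2,8,0,0,0],[0,-0.2,12,0,0,0],[0,-0.2,13.3,0,0,0],[1,-0.2,13.3,0,0,0]]])

```text
time: 10.4
tool_pos: [668.1, -83.4, 44.8]
tcp_rot: [-179.7, -0.1, 94.8]
ft_force: [0.6, 0.2, 1.0]
finger_gap: -0.0
grip_force: 0.0
```

Emit:
play_rows(motion=[[[0.6,0,0,0,0,0],[1.2,0,0,0,0,0],[1.8,0,0,0,0,0],[2.4,0,0,0,0,0],[3.0,0,0,0,0,0]]])

```text
time: 10.9
tool_pos: [669.2, -53.3, 48.4]
tcp_rot: [179.9, 0.1, 94.8]
ft_force: [-0.3, -1.5, 1.1]
finger_gap: -0.0
grip_force: 1.0
```

Emit:
play_rows(motion=[[[0.6,0,0,0,0,0],[1.2,0,0,0,0,0],[1.8,0,0,0,0,0],[2.4,0,0,0,0,0],[3.0,0,0,0,0,0]]])

```text
time: 11.4
tool_pos: [665.8, -23.1, 47.1]
tcp_rot: [-180.0, 0.0, 94.8]
ft_force: [1.3, -1.7, 0.6]
finger_gap: -0.3
grip_force: 0.9
```

Emit:
play_rows(motion=[[[0.6,0,0,0,0,0],[1.2,0,0,0,0,0],[1.8,0,0,0,0,0],[2.4,0,0,0,0,0],[3.0,0,0,0,0,0]]])

```text
time: 11.9
tool_pos: [663.3, 6.8, 47.1]
tcp_rot: [-180.0, -0.0, 94.8]
ft_force: [1.8, -1.7, 0.7]
finger_gap: -0.1
grip_force: 0.9
```

Emit:
play_rows(motion=[[[0.4,0,0,0,0,0],[0.8,0,0,0,0,0],[1.2,0,0,0,0,0],[1.5,0,0,0,0,0],[1.8,0,0,0,0,0]]])

```text
time: 12.4
tool_pos: [661.7, 24.5, 47.1]
tcp_rot: [-180.0, 0.0, 94.8]
ft_force: [0.7, -1.1, 0.2]
finger_gap: 0.1
grip_force: 0.8
```

Emit:
play_rows(motion=[[[0.2,0,0,0,0,0],[0.4,0,0,0,0,0],[0.6,0,0,0,0,0],[0.6,0,0,0,0,0]]])

```text
time: 12.8
tool_pos: [661.1, 30.6, 47.1]
tcp_rot: [-180.0, -0.0, 94.8]
ft_force: [-0.4, -0.7, -0.0]
finger_gap: -0.2
grip_force: 0.0
```

Emit:
play_rows(motion=[[[0.1,0,0,0,0,0],[0.2,0,0,0,0,0],[0.3,0,0,0,0,0],[0.3,0,0,0,0,0]]])

```text
time: 13.2
tool_pos: [661.1, 30.9, 47.2]
tcp_rot: [-180.0, 0.2, 94.8]
ft_force: [1.3, -10.7, -0.9]
finger_gap: 0.3
grip_force: 5.2
```

Emit:
play_rows(motion=[[[0.1,0,0,0,0,0],[0.2,0,0,0,0,0],[0.3,0,0,0,0,0],[0.3,0,0,0,0,0]]])

```text
time: 13.6
tool_pos: [661.0, 31.0, 47.2]
tcp_rot: [-180.0, 0.4, 94.7]
ft_force: [0.5, -21.1, -0.9]
finger_gap: -0.5
grip_force: 10.6
```

It is firm against the stop, right where expected (about 89 mm of travel). I back off, lift clear and check.

Emit:
play_rows(motion=[[[-0.5,0,0,0,0,0],[-1.5,0,0,0,0,0],[-4,0,0,0,0,0],[-8,0,0,0,0,0],[-12,0,0,0,0,0]]])

```text
time: 14.1
tool_pos: [670.9, -83.7, 47.2]
tcp_rot: [-180.0, -0.0, 94.9]
ft_force: [0.3, -0.4, 0.8]
finger_gap: -0.0
grip_force: 0.0
```

Emit:
play_rows(motion=[[[0,0,-4,0,0,0],[0,0,-8,0,0,0],[0,0,-12,0,0,0],[0,-2,-15,0,0,0],[0,-6,-15,0,0,0]]])

```text
time: 14.6
tool_pos: [615.0, -88.9, 203.9]
tcp_rot: [179.4, 0.2, 94.9]
ft_force: [-0.1, -0.7, -0.3]
finger_gap: -0.1
grip_force: 0.0
```

Emit:
play_rows(motion=[[[0,-3,0,0,0,0],[0,-5,0,0,0,0],[0,-5,0,0,0,0],[0,-5,0,0,0,0],[0,-5,0,0,0,0]]])

```text
time: 15.1
tool_pos: [562.0, -92.6, 197.4]
tcp_rot: [180.0, -0.0, 94.9]
ft_force: [0.8, -0.5, -1.0]
finger_gap: -0.2
grip_force: 0.0
```

```bash
python3 look.py 80 pics/w7.png
```

```text
15.1 [562.  -92.6 197.4] [ 0.8 -0.5 -1. ] a,b
a,b -111.9 34.8
dark angles [214, 216, 218, 220]
```

View pics/w7.png

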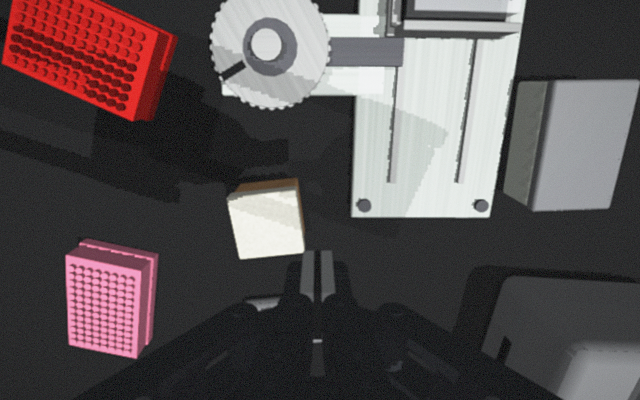

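The collar line is still at 218°, drawn at (233,70). The carriage is up in the reader with its push plate at (455,32), nothing else has moved, and the arm is clear.

```bash
python3 -c "
from bench import job
print(job.hand_in())"
```

```text
the job is handed in; nothing more can be done
None
```

I loosened the collar about 2.5 turns anticlockwise, pushed the carriage with its rack home against its stop, left the arm clear of everything, and handed the job in; the hand-in gave no verdict.

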